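# Weigh a bailed vee block on the hand scale and hang it up to be read

### The arm

A 6-joint arm with a two-finger parallel gripper is mounted at the origin on a cart in front of the work surface, level with it; the furniture and walls round the work are solid. World frame = base frame: x ahead of the robot, y to its left, z up, the work surface at z = 0. Lengths are in m, angles in rad, forces in N, time in s.
With the tool pointing down it reaches from about 0.425 to 0.95 m from the base axis. Payload 3.5 kg.
Tool frame: the origin (TCP) lies at the very end of the fingers, on their centre line; the grasp point (between the pads) lies 19 mm behind it; z points along the fingers, y is the line along which they close (so a half turn about z gives the same grasp; the last joint's range is limited). The gripper opens to 85 mm and grips with 20 to 120 N. Pads are 22 mm wide; open, the fingers measure 114 mm over their backs; the gripper's body (76 mm by 85 mm) begins 54 mm behind the grasp point. The pads swing forward as they close: fully open they stand 13 mm farther back than shut.
Start: joints at [1.142, 0.286, 1.577, -0, 1.279, -0.15], TCP at [0.186, 0.649, 0.231] pointing down, gripper open.
Joint ranges: [-2.77, 2.77], [-0.9, 2.22], [0.21, 2.48], [-1.53, 4.67], [0.24, 2.81], [-2.84, 2.84]. Speed limits (rad/s): [2.79, 2.79, 3.14, 3.14, 3.14, 3.14].

### API

Orientations are given as a unit quaternion [x, y, z, w].
In Python, from plant import get_state, read_camera, sign_off, recognise gives the robot as it stands.
- The arm moves only by the tool arm_command, never from a script. Its argument "steps" is a list of rows, each an object with "translation": the shift along the tool's x, y, z scaled (see below), a list of three; "twist": the turn, a rotation vector about the tool's x, y, z scaled (see below), a list of three; "fingers": the opening, from -1 (shut) to 1 (fully open). In form: [{"translation": [x, y, z], "twist": [rx, ry, rz], "fingers": fingers}, ...]. A call has 1 to 5 rows; each row is the pose to reach, as a shift and turn from the pose commanded when the call began, along the tool's axes at that moment; what a row does not reach only later rows make up. The controller multiplies each number of a shift by 75 cm and each number of a turn by 60 degrees. A row lasts 1/8 s, in which the tool goes at most 62.5 mm and 10.7 degrees, less where a joint would pass 70% of its speed; a pose out of reach is approached as far as the arm can. A call with a number of a shift or a turn outside -1 to 1 is refused whole. A call with a gripper value outside its range is refused whole. The fingers move at their own pace and stop on an object; "grip_force" is the grip in N (left out, the last holds). Time passes only in rows, so rows that repeat a pose let the fingers close. It gives the time, the measured TCP pose, the force, the opening and the grip force at its end, in the units of the state.
- get_state(): the state, without advancing time (a new reading comes with each control period).
- read_camera(name): name is "scene" or "side" or "wrist"; returns a dict with "pixels" (400x640x3 uint8, red, green, blue), "K" (3x3 intrinsics, pixels), "R" (3x3) and "t" (3): a world point X has camera coordinates R X + t; the wrist camera has in their place "T_tool_cam" (4x4, takes a point from camera to tool coordinates, whose origin is the TCP and whose axes are the flange's). Camera axes: x right, y down, z forward; pixel columns grow to the right and rows downward; lengths in m; the calibration is good to about 2 mm. A picture is of the moment at which its call begins: read the wrist's pose just before it. There is no depth.
- sign_off(): hands the job in; it is judged then, once.
Trained networks look in a picture, given as the dict that the camera call returned (one of the last four; its "shot" number tells which), for a name from the list of things; names that differ only in an ending like _2 or _b are one class to them, and where a whole thing is asked for, a point or a joint stands for the part that bears it (a point fixed in the world has none). Each returns a list of dicts, best first, with "conf" (0 to 1); they miss things now and then, are a little off and sometimes report something else, mostly with a low value. They report only what shows in the picture. A call takes as long as a camera call. They do not tell look-alikes from the thing itself.
- recognise(picture, query): "point" ([row, column] in pixels, amid what is visible of it).
The state is a dict: "time": time; "qpos": joint angles; "dq": joint speeds; "joint_efforts": joint torques, N m; "eef_pos": TCP position; "tcp_rot": TCP orientation; "contact_force": force on the tool from outside, world axes, zero at the start; "wrist_torque": the same for the moment, N m; "opening": opening from 0.0 (shut) to 1.0 (fully open); "finger_force": force on a finger pad.
Only numpy, scipy, OpenCV 4.12 (cv2) and the standard library are available. Lean on these libraries where they do the work, as an engineer would, in place of code of your own. Each camera call takes 0.05 s, during which the arm holds its last target. There are 200 camera calls.

### The job

Weigh the vee block that carries a wire bail: take the hand scale out of its forked stand by the grip, catch the bail with the scale's hook and lift until the block hangs clear of the bench, well away from the stand, for a moment. Then hang the scale back in its stand with the block still on the hook, so that the block is left hanging still and free for the reading. Do not touch the block with the gripper or tip it over, and leave the other things on the bench where they are.

Things in the scene. Friction and masses are not known exactly. Their poses are not given: they have to be found in the camera images.
- stand: fixed steel stand; origin on the bench below the middle of the fork's seat, x axis pointing away from the robot within 0.3 rad. Base plate x 50..140, y -55..55 mm, 10 mm high; post 18 mm thick at x = 85 mm; a fork of two level prongs reaches from it towards -x, open at the -x end, with only air below it. Nothing of the stand is higher than 223 mm.
- stand_seat (a point): middle of the fork's seat, on top of the prongs, 215 mm above the bench; axes as the stand's. Prongs 10 mm wide, 22 mm apart, 8 mm thick. Lips at their ends (x -26..-21 mm, 6 mm high) and a crossbar (x 21..27 mm, 8 mm high) hold the case between them. The scale starts here with its origin on this point, turned as the stand, and goes back so, with 5 mm of play along x.
- scale: hand scale, 0.25 kg; origin in the middle of the underside of its case. Case 30 (x) x 46 (y) x 50 (z) mm, aluminium, white face with pointer on the -x side, black rubber grip on top; the sprung wire hook hangs below, its 6 mm shank between the prongs. The hook is wider than the gap: raise the scale over the lips (10 mm or more), draw it out to the stand's -x by 50 mm or more.
- scale_grip (a point): middle of the rubber grip, 72 mm above the scale's origin, axes as the scale's. The grip is 36 (x) x 26 (y) mm and reaches from 50 to 91 mm above the origin; grip it here from above, closing along y.
- hook (a joint): how far the sprung hook is drawn out of the case, m: 0.001 to 0.002 empty, stop at 0.040; spring 250 N/m, so that the hanging block draws it out 18 to 29 mm
- hook_seat (a point): where the bail's wire rests in the hook: top of the wire at the bottom of the bend, 67 mm below the scale's origin when not drawn out; moves with the hook, axes as the scale's. Hook of 6 mm wire in the x-z plane, x -22..26 mm, down to 6 mm below this point. The shank drops along x = 0 to 45 mm above this point, then bows to -x.
- hook_tip (a point): centre of the hook's free tip, on its +x side: 23 mm to +x of hook_seat and 21 mm above it, wire radius 3 mm; moves with the hook. The bail enters over the tip, moving to -x in the hook's frame, below the case, and is caught when the hook rises. With the bail's wire 9 mm to +x of hook_seat and 39 mm above it, it is in the mouth with 6 mm to spare all round.
- load: the load: loose ground steel vee block, 55 (x) x 44 (y) x 40 (z) mm, with a fixed wire bail, 0.4 to 0.7 kg together; origin in the middle of its underside, vee groove along x. Its x axis points away from the robot within 0.5 rad.
- bail_top (a point): middle and highest point of the bail, centre of its wire, 95 mm above the block's underside; axes as the block's. The bail is an arch of 6 mm wire in the block's y-z plane: legs at y = -25.5 and 25.5 mm, upright to z = 76 mm, then a shallow arch. The hook goes through along x; 52 mm are free between wire and block.
- plain_vee_block: bystander: the same ground steel vee block but without a bail, 55 x 44 x 40 mm, far back on the bench; origin in the middle of its underside
- flat_bar: bystander: flat steel bar 200 x 28 x 5 mm lying between stand and load; origin in the middle of its underside, long along its y axis
- screwdriver: bystander: black-handled screwdriver, 270 mm, lying far back on the bench; origin in the middle of its underside
- pliers: bystander: pliers with blue handles, 178 mm, lying left; origin in the middle of its underside
- steel_cup: bystander: plain steel cup, 68 mm across and 67 mm high, back left; origin in the middle of its underside
- caliper: bystander: vernier caliper, 205 mm, lying front right; origin in the middle of its underside
- tape_measure: bystander: yellow tape measure, 82 x 40 x 62 mm, standing right; origin in the middle of its underside
- paint_brush: bystander: brush with a wooden handle, 204 mm, lying near the front edge; origin in the middle of its underside
There are look-alikes about, which are no part of the job. Of the things that look like the scale, the larger one is meant. What is shaped like the load but black is not meant.

How it is judged:
By the outcome, as a careful person would: the job done as asked, in the order asked, and still so for the second after the job is handed in, with the robot touching nothing.
It also fails if it takes over 64 s, if anything falls off the work surface, if the arm or the gripper's body presses on something with over 40 N, if the wrist force passes 120 N, or if a joint passes its speed limit or range.

## Working session

There is one attempt and no reset: what is moved stays moved. The work goes in short steps, Python scripts to look and compute and a tool call to move; the robot and the scene stay as the last step left them, time stands still between calls to the robot, and variables do not carry over. Pictures are saved under pics/ and viewed, at most 13 in all, crops included, and the job is handed in when it is done.

Besides the shell and the picture viewer there is one more tool, called by a JSON object that holds its "method" and its "body", one argument or row to a line. arm_command: Moves the arm, as the interface text tells. Shifts and turns lie within -1 to 1; 1 stands for 75 cm of shift or 60 degrees of turn. Its arguments: {"type":"object","properties":{"steps":{"type":"array"},"grip_force":{"type":"number"}},"required":["steps"]}

```bash
ls; mkdir -p pics; python3 - <<'E'
from plant import *
import cv2,numpy as np
s=get_state();print(s['time'],s['eef_pos'],s['tcp_rot'],s['opening'])
for n in ['scene','side']:
    p=read_camera(n);cv2.imwrite(f'pics/{n}0.png',p['pixels'][:,:,::-1])
    print(n,p['K'].tolist(),np.round(p['R'],4).tolist(),p['t'])
    for q in ['stand','scale','load','bail_top','hook_seat','hook_tip','scale_grip','stand_seat','plain_vee_block','flat_bar']:
        print(q,[(np.round(d['point']).tolist(),round(d['conf'],2)) for d in recognise(p,q)][:4])
E
```

```text
pics
0.0 [0.18545198 0.64834599 0.22991228] [ 1.38921775e-01  9.90302641e-01 -1.14647135e-03 -3.25697453e-04] 0.9959381277147835
scene [[376.01104610488505, 0.0, 318.3225369797622], [0.0, 376.01104610488505, 200.31472808714014], [0.0, 0.0, 1.0]] [[0.6019, -0.7984, 0.0169], [-0.4318, -0.3432, -0.8341], [0.6717, 0.4947, -0.5514]] [-0.33614347  0.39336142  0.82386395]
stand [([238.0, 379.0], 0.63)]
scale [([197.0, 363.0], 0.92), ([263.0, 386.0], 0.53)]
load [([220.0, 284.0], 0.55), ([208.0, 308.0], 0.53)]
bail_top [([219.0, 286.0], 0.91), ([208.0, 311.0], 0.88), ([196.0, 365.0], 0.22)]
hook_seat [([226.0, 359.0], 0.56)]
hook_tip [([226.0, 359.0], 0.52)]
scale_grip [([220.0, 287.0], 0.71), ([196.0, 366.0], 0.68)]
stand_seat [([244.0, 383.0], 0.66)]
plain_vee_block [([209.0, 343.0], 0.78)]
flat_bar [([244.0, 325.0], 0.55), ([242.0, 380.0], 0.19)]
side [[440.3927194723415, 0.0, 313.61376298723843], [0.0, 440.3927194723415, 196.2096665906244], [0.0, 0.0, 1.0]] [[0.9642, -0.2649, 0.0126], [-0.1083, -0.4367, -0.8931], [0.2421, 0.8597, -0.4497]] [-0.56337054  0.21311491  1.13677042]
stand [([263.0, 357.0], 0.86), ([230.0, 371.0], 0.72), ([213.0, 305.0], 0.56)]
scale [([277.0, 326.0], 0.65), ([189.0, 325.0], 0.6), ([228.0, 372.0], 0.57)]
load [([315.0, 409.0], 0.66), ([213.0, 305.0], 0.54), ([215.0, 335.0], 0.53)]
bail_top [([214.0, 305.0], 0.73), ([216.0, 336.0], 0.5), ([318.0, 407.0], 0.27)]
hook_seat [([222.0, 321.0], 0.42)]
hook_tip [([279.0, 245.0], 0.67), ([223.0, 320.0], 0.62)]
scale_grip [([189.0, 326.0], 0.76), ([279.0, 326.0], 0.55)]
stand_seat [([262.0, 358.0], 0.58)]
plain_vee_block [([228.0, 371.0], 0.51)]
flat_bar [([244.0, 316.0], 0.69)]
```

```bash
python3 - <<'E'
import cv2,numpy as np
a=cv2.imread('pics/scene0.png')[140:300,220:440];b=cv2.imread('pics/side0.png')[140:330,220:440]
cv2.imwrite('pics/a.png',cv2.resize(a,None,fx=3.6,fy=3.6,interpolation=2))
cv2.imwrite('pics/b.png',cv2.resize(b,None,fx=3.1,fy=3.1,interpolation=2))
E
```

```text
(no output)
```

View pics/a.png

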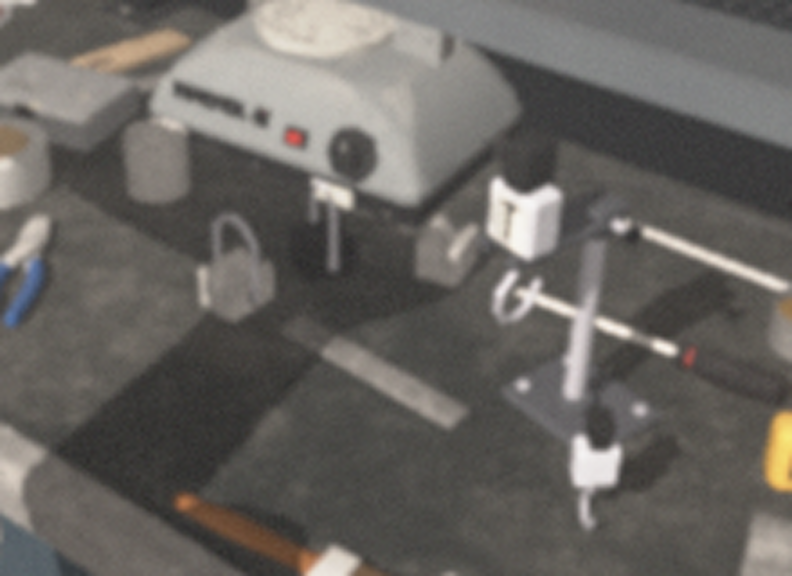

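View pics/b.png

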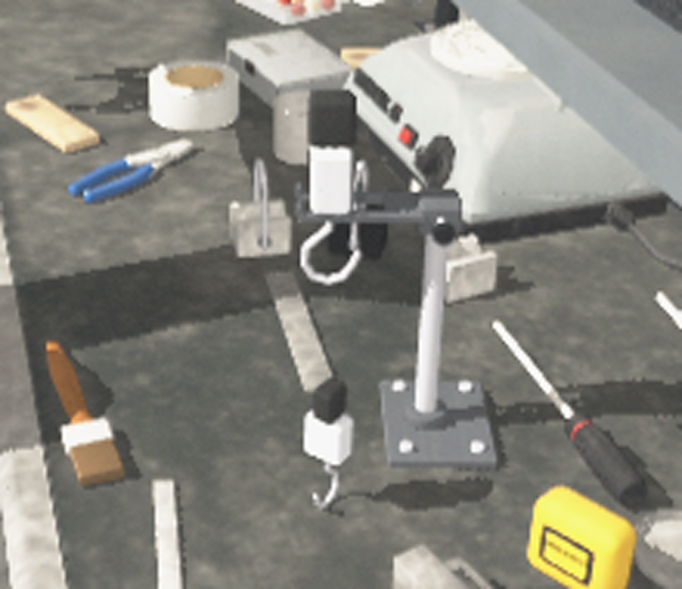

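The scene picture shows the large scale in the fork (scene ≈(363,197) col,row), the baileyed grey block at (285,218), and the black look-alike at (309,207). The small scale stands in front of the stand's base. Next I triangulate.

```bash
cat > h.py <<'E'
import numpy as np
from scipy.optimize import least_squares
cams={'scene':(np.array([[376.011,0,318.3225],[0,376.011,200.3147],[0,0,1]]),np.array([[0.6019,-0.7984,0.0169],[-0.4318,-0.3432,-0.8341],[0.6717,0.4947,-0.5514]]),np.array([-0.33614347,0.39336142,0.82386395])),
'side':(np.array([[440.3927,0,313.6138],[0,440.3927,196.2097],[0,0,1]]),np.array([[0.9642,-0.2649,0.0126],[-0.1083,-0.4367,-0.8931],[0.2421,0.8597,-0.4497]]),np.array([-0.56337054,0.21311491,1.13677042]))}
off={'scene':(220,140,3.6),'side':(220,140,3.1)}
def px(c,u,v): o=off[c]; return np.array([(u+.5)/o[2]+o[0]-.5,(v+.5)/o[2]+o[1]-.5])
def proj(c,X):
    K,R,t=cams[c]; p=K@(R@np.asarray(X)+t); return p[:2]/p[2]
def onz(c,uv,z):
    K,R,t=cams[c]; d=R.T@np.linalg.inv(K)@np.array([uv[0],uv[1],1]); o=-R.T@t
    return o+d*(z-o[2])/d[2]
def tri(a,b):
    r=least_squares(lambda X:np.r_[proj('scene',X)-a,proj('side',X)-b],[.6,.1,.1]); return r.x,np.sqrt((r.fun**2).mean())
E
python3 - <<'E'
from h import *
np.set_printoptions(precision=4,suppress=True)
S=lambda u,v:px('scene',u,v);D=lambda u,v:px('side',u,v)
print('cam pos',[-c[1].T@c[2] for c in cams.values()])
print('bail',tri(S(232,217),D(260,162)))
print('grip',tri(S(528,163),D(332,118)))
print('case',tri(S(525,222),D(331,180)))
print('small',tri(S(597,465),D(328,437)), 'smallgrip',tri(S(600,425),D(330,400)))
print('black bail',tri(S(330,190),D(362,165)))
for q in [(380,382),(478,380),(495,460),(386,462)]: print('plate',onz('side',D(*q),.01))
for q in [(500,392),(660,415),(570,355)]: print('plate scene',onz('scene',S(*q),.01))
for q in [(270,275),(300,275),(328,382),(310,390)]: print('bar',onz('side',D(*q),.005))
# beam edge
print('hook tip?',D(358,262))
E
```

```text
cam pos [array([-0.1812, -0.5409,  0.7881]), array([ 0.2911, -1.0335,  0.7086])]
bail (array([0.5975, 0.175 , 0.0941]), np.float64(0.3760391227383109))
grip (array([ 0.5731, -0.1402,  0.2839]), np.float64(0.6449239398371391))
case (array([ 0.573 , -0.1428,  0.2331]), np.float64(0.5421157925616086))
small (array([ 0.5452, -0.2401,  0.066 ]), np.float64(0.7594742510329141)) smallgrip (array([ 0.5478, -0.2369,  0.0995]), np.float64(0.11954451788182657))
black bail (array([0.6919, 0.1327, 0.0973]), np.float64(0.9390878344185198))
plate [ 0.636  -0.1049  0.01  ]
plate [ 0.7206 -0.1234  0.01  ]
plate [ 0.6915 -0.2301  0.01  ]
plate [ 0.6053 -0.2105  0.01  ]
plate scene [ 0.6255 -0.108   0.01  ]
plate scene [ 0.685  -0.2325  0.01  ]
plate scene [ 0.7084 -0.131   0.01  ]
bar [0.5905 0.1029 0.005 ]
bar [0.6196 0.0956 0.005 ]
bar [ 0.594  -0.0868  0.005 ]
bar [ 0.5753 -0.0944  0.005 ]
hook tip? [335.1452 224.1774]
```

View pics/scene0.png

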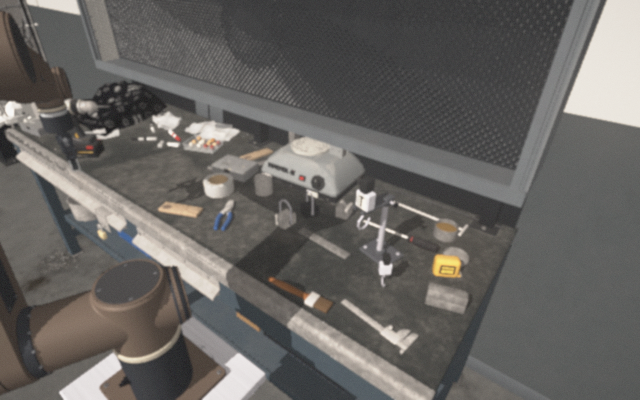

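View pics/side0.png

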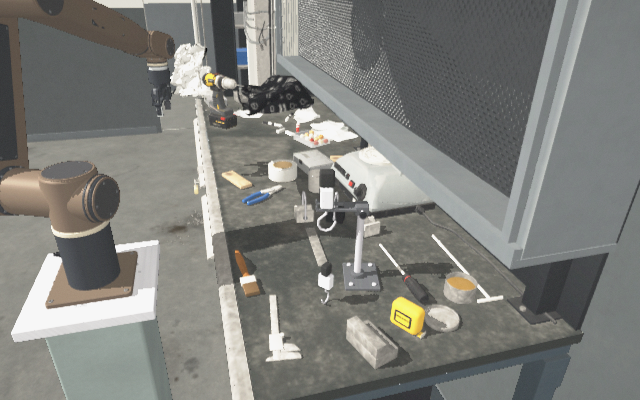

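The full views show a pegboard frame behind the bench, clear of the stand's working area; the path to the load and stand is free above about 0.3 m. I move over the load for a wrist view.

```bash
cat >> h.py <<'E'
from scipy.spatial.transform import Rotation as Ro
np.set_printoptions(precision=4,suppress=True)
def go(tgt,yaw,s=None):
    "units for TCP target, tool down with tool x = -(yaw dir), from measured pose"
    from plant import get_state
    s=s or get_state(); R=Ro.from_quat(s['tcp_rot'])
    G=Ro.from_matrix(np.array([[-np.cos(yaw),-np.sin(yaw),0],[-np.sin(yaw),np.cos(yaw),0],[0,0,-1.]]).T)
    d=R.inv().apply(np.asarray(tgt)-s['eef_pos'])/.75; w=(R.inv()*G).as_rotvec()/np.radians(60)
    print('t=%.2f'%s['time'],'pos',np.array(s['eef_pos']),'dist',np.linalg.norm(d)*.75,'TR',d.round(4),'TW',w.round(4),'deg',np.linalg.norm(w)*60,'F',np.array(s['contact_force']),'open',round(s['opening'],3))
E
python3 - <<'E'
from h import *
go([.5,.17,.36],-.27)
E
```

```text
t=1.10 pos [0.1857 0.6489 0.2313] dist 0.5871223795125411 TR [-0.5786 -0.4986 -0.1716] TW [-0.     -0.     -0.0084] deg 0.5040179621213531 F [-0.1647  0.2672  0.0113] open 1.001
```

{"method": "arm_command", "body": {
  "steps": [
    {"translation": [-0.05,-0.05,-0.05],"twist": [0,0,0],"fingers": 1},
    {"translation": [-0.11,-0.1,-0.09],"twist": [0,0,0],"fingers": 1},
    {"translation": [-0.17,-0.15,-0.13],"twist": [0,0,0],"fingers": 1},
    {"translation": [-0.23,-0.2,-0.17],"twist": [0,0,0],"fingers": 1},
    {"translation": [-0.29,-0.25,-0.17],"twist": [0,0,0],"fingers": 1}
  ]
}}

```text
time: 1.72
eef_pos: [0.3404, 0.414, 0.3617]
tcp_rot: [0.138, 0.99, 0.002, 0.002]
contact_force: [1.0, -0.1, -0.4]
opening: 0.996
finger_force: 0.0
```

{"method": "arm_command", "body": {
  "steps": [
    {"translation": [-0.06,-0.05,0],"twist": [0,0,0],"fingers": 1},
    {"translation": [-0.12,-0.1,0],"twist": [0,0,0],"fingers": 1},
    {"translation": [-0.18,-0.15,0],"twist": [0,0,0],"fingers": 1},
    {"translation": [-0.24,-0.2,0],"twist": [0,0,0],"fingers": 1},
    {"translation": [-0.29,-0.25,0],"twist": [0,0,0],"fingers": 1}
  ]
}}

```text
time: 2.35
eef_pos: [0.4975, 0.1729, 0.3584]
tcp_rot: [0.139, 0.99, 0.0, 0.0]
contact_force: [0.8, 0.2, 0.3]
opening: 1.002
finger_force: 0.0
```

{"method": "arm_command", "body": {
  "steps": [
    {"translation": [0,0,0],"twist": [0,0,0],"fingers": 1},
    {"translation": [0,0,0],"twist": [0,0,0],"fingers": 1}
  ]
}}

```text
time: 2.6
eef_pos: [0.4964, 0.1749, 0.3583]
tcp_rot: [0.139, 0.99, 0.0, -0.0]
contact_force: [-0.0, -0.2, 0.1]
opening: 1.002
finger_force: 0.0
```

```bash
python3 - <<'E'
from h import *
from plant import *
import cv2,pickle
s=get_state();p=read_camera('wrist');cv2.imwrite('pics/w1.png',p['pixels'][:,:,::-1])
pickle.dump((dict(s),{k:p[k] for k in('K','T_tool_cam')}),open('w1.pkl','wb'))
print(p['T_tool_cam'],p['K'])
go([.573,-.142,.36],-.26,s)
for q in ['load','bail_top']: print(q,[(d['point'],d['conf']) for d in recognise(p,q)])
E
```

```text
[[ 0.0002 -0.9626 -0.2708  0.0682]
 [ 1.      0.      0.0006  0.0013]
 [-0.0006 -0.2708  0.9626 -0.1432]
 [ 0.      0.      0.      1.    ]] [[328.9131   0.     316.086 ]
 [  0.     328.9131 196.0555]
 [  0.       0.       1.    ]]
t=2.60 pos [0.4964 0.1749 0.3583] dist 0.3260495684865569 TR [-0.2146 -0.3781 -0.0026] TW [ 0.0004 -0.0004 -0.0184] deg 1.105356466435199 F [-0.0471 -0.1839  0.1233] open 1.002
load [([223.2, 335.5], 0.85), ([279.9, 332.3], 0.57)]
bail_top [([279.7, 333.0], 0.68), ([217.8, 329.5], 0.56), ([296.5, 71.6], 0.27)]
```

View pics/w1.png

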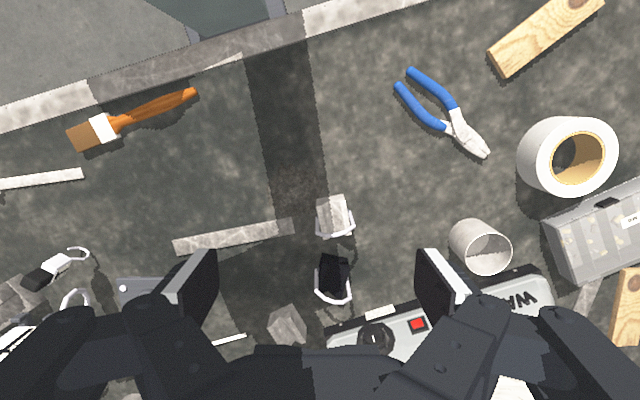

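```bash
python3 - <<'E'
import cv2
a=cv2.imread('pics/w1.png')[185:310,270:400]
cv2.imwrite('pics/w1c.png',cv2.resize(a,None,fx=4.7,fy=4.7,interpolation=2))
E
```

```text
(no output)
```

View pics/w1c.png

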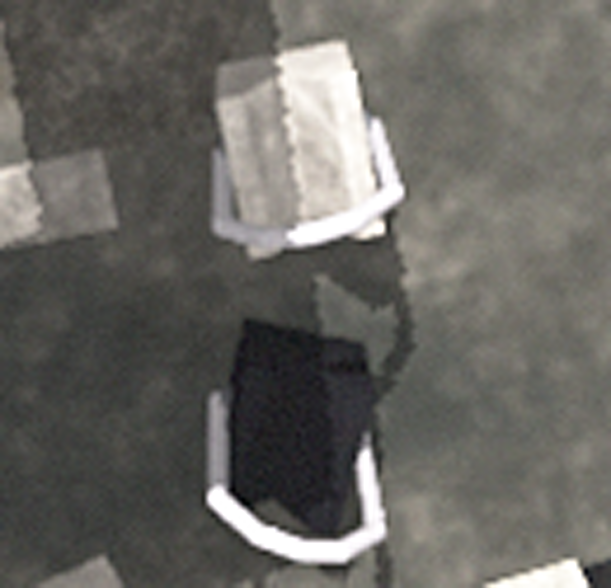

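```bash
python3 - <<'E'
from h import *
import pickle
s,p=pickle.load(open('w1.pkl','rb'));T=np.eye(4);T[:3,:3]=Ro.from_quat(s['tcp_rot']).as_matrix();T[:3,3]=s['eef_pos'];M=np.linalg.inv(T@p['T_tool_cam'])
def pw(X): q=p['K']@(M[:3,:3]@X+M[:3,3]);return q[:2]/q[2]
cr=lambda u,v:np.array([(u+.5)/4.7+270-.5,(v+.5)/4.7+185-.5])
obs=[((0,-.0255,.078),cr(220,230)),((0,.0255,.078),cr(398,192)),((-.0275,-.022,.04),cr(218,99)),((-.0275,.022,.04),cr(357,72)),((-.0275,-.022,0),cr(218,70)),((-.0275,.022,0),cr(345,42)),((0,0,.095),cr(305,238))]
def W(X,v): c,n=np.cos(v[2]),np.sin(v[2]);return np.array([v[0]+c*X[0]-n*X[1],v[1]+n*X[0]+c*X[1],X[2]])
f=lambda v:np.concatenate([pw(W(X,v))-o for X,o in obs])
r=least_squares(f,[.6,.175,0],loss='soft_l1');print(r.x,f(r.x).round(1))
print('scene',proj('scene',W((0,0,.095),r.x))-px('scene',232,217),'side',proj('side',W((0,0,.095),r.x))-px('side',260,162))
E
```

```text
[ 0.5997  0.1746 -0.0795] [ 0.7 -0.1 -0.7  1.1 -0.3  0.4 -0.4  0.4 -0.3 -1.  -0.  -0.3  1.5 -0.5]
scene [ 0.5392 -1.0201] side [0.5095 0.192 ]
```

The wrist close-up shows the load at crop (300,140) with its bail shoulders at (220,230) and (398,192). That gives load ≈(0.599,0.175), yaw −0.08. Next I look at the scale from close by.

{"method": "arm_command", "body": {
  "steps": [
    {"translation": [-0.01,-0.07,-0.01],"twist": [0,0,0],"fingers": 1},
    {"translation": [-0.02,-0.15,-0.02],"twist": [0,0,0],"fingers": 1},
    {"translation": [-0.04,-0.23,-0.03],"twist": [0,0,0],"fingers": 1},
    {"translation": [-0.07,-0.31,-0.03],"twist": [0,0,0],"fingers": 1},
    {"translation": [-0.1,-0.37,-0.03],"twist": [0,0,0],"fingers": 1}
  ]
}}

```text
time: 3.38
eef_pos: [0.4923, -0.1135, 0.3815]
tcp_rot: [0.138, 0.99, -0.0, 0.001]
contact_force: [-0.0, 0.6, -0.7]
opening: 1.0
finger_force: 0.0
```

{"method": "arm_command", "body": {
  "steps": [
    {"translation": [0,0,0],"twist": [0,0,0],"fingers": 1},
    {"translation": [0,0,0],"twist": [0,0,0],"fingers": 1}
  ]
}}

```text
time: 3.62
eef_pos: [0.4924, -0.1115, 0.3807]
tcp_rot: [0.138, 0.99, 0.0, -0.0]
contact_force: [-0.1, 0.4, 0.9]
opening: 1.002
finger_force: 0.0
```

```bash
python3 - <<'E'
from h import *
from plant import *
import cv2,pickle
s=get_state();p=read_camera('wrist');cv2.imwrite('pics/w2.png',cv2.resize(p['pixels'][180:,120:520,::-1],None,fx=2,fy=2,interpolation=2))
pickle.dump((dict(s),{k:p[k] for k in('K','T_tool_cam')}),open('w2.pkl','wb'))
go([.573,-.142,.34],-.26,s)
E
```

```text
t=3.62 pos [ 0.4924 -0.1115  0.3807] dist 0.09531219947201795 TR [-0.1145 -0.0096  0.0543] TW [ 0.0006 -0.0003 -0.0168] deg 1.0059969931016672 F [-0.1336  0.3766  0.8745] open 1.002
```

View pics/w2.png

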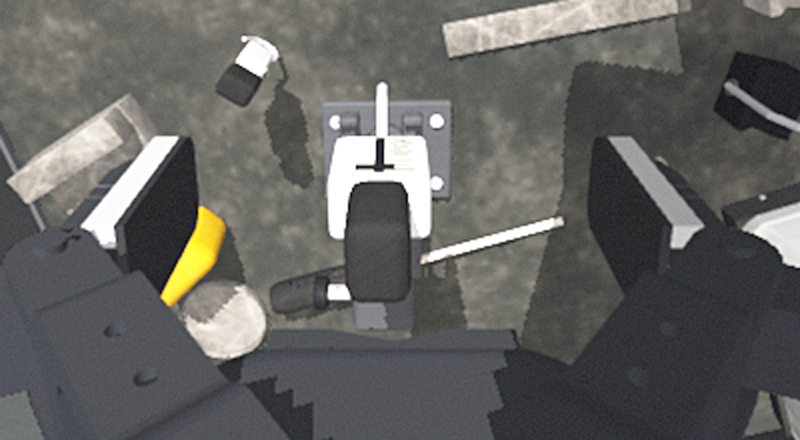

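```bash
cat > fitstand.py <<'E'
from h import *
import pickle
s,p=pickle.load(open('w2.pkl','rb'));T=np.eye(4);T[:3,:3]=Ro.from_quat(s['tcp_rot']).as_matrix();T[:3,3]=s['eef_pos'];M=np.linalg.inv(T@p['T_tool_cam'])
def pw(X): q=p['K']@(M[:3,:3]@X+M[:3,3]);return q[:2]/q[2]
cr=lambda u,v:np.array([(u+.5)/2+120-.5,(v+.5)/2+180-.5])
obs=[((.05,.055,.01),cr(451,101)),((.05,-.055,.01),cr(322,102)),((-.015,-.023,.215),cr(342,137)),((-.015,.023,.215),cr(418,137)),((.015,-.023,.265),cr(329,238)),((.015,.023,.265),cr(431,236)),((.05+.09,.055,.01),cr(450,198))]
def W(X,v): c,n=np.cos(v[2]),np.sin(v[2]);return np.array([v[0]+c*X[0]-n*X[1],v[1]+n*X[0]+c*X[1],X[2]])
f=lambda v:np.concatenate([pw(W(X,v))-o for X,o in obs])
r=least_squares(f,[.573,-.142,-.26],loss='soft_l1');print(r.x,f(r.x).round(1))
for X in [(-.018,-.013,.306),(.018,.013,.306),(.018,-.013,.306),(-.022,0,.17)]:
    print(X,(pw(W(X,r.x))-[119.5,179.5])*2-.5)
E
python3 fitstand.py
```

```text
[ 0.5743 -0.1393 -0.2688] [ 0.4  0.1 -0.9  0.2 -3.1 -2.2  4.1 -2.6 -0.1  1.3  0.2  1.9  0.  -0.2]
(-0.018, -0.013, 0.306) [342.4017 226.1396]
(0.018, 0.013, 0.306) [411.7776 307.1348]
(0.018, -0.013, 0.306) [345.0988 307.6716]
(-0.022, 0, 0.17) [382.0995  88.2396]
```

{"method": "arm_command", "body": {
  "steps": [
    {"translation": [-0.06,-0.004,0.02],"twist": [0,0,-0.007],"fingers": 1},
    {"translation": [-0.115,-0.007,0.05],"twist": [0,0,-0.007],"fingers": 1},
    {"translation": [-0.115,-0.007,0.06],"twist": [0,0,-0.007],"fingers": 1},
    {"translation": [-0.115,-0.007,0.1],"twist": [0,0,-0.007],"fingers": 1},
    {"translation": [-0.115,-0.007,0.144],"twist": [0,0,-0.007],"fingers": 1}
  ]
}}

```text
time: 4.3
eef_pos: [0.5739, -0.1397, 0.2736]
tcp_rot: [0.134, 0.991, -0.0, 0.001]
contact_force: [1.2, 0.4, -0.1]
opening: 0.997
finger_force: 0.0
```

{"method": "arm_command", "body": {
  "steps": [
    {"translation": [0,0,0],"twist": [0,0,0],"fingers": 1},
    {"translation": [0,0,0],"twist": [0,0,0],"fingers": 1}
  ]
}}

```text
time: 4.55
eef_pos: [0.5742, -0.1408, 0.2749]
tcp_rot: [0.135, 0.991, -0.0, 0.001]
contact_force: [0.7, 0.3, 0.7]
opening: 0.996
finger_force: 0.0
```

```bash
python3 - <<'E'
from h import *
go([.573,-.140,.271],-.27)
E
```

```text
t=4.55 pos [ 0.5742 -0.1408  0.2749] dist 0.004129296071573257 TR [0.0019 0.0006 0.0051] TW [-0.0003  0.0025 -0.0002] deg 0.15356996877129978 F [0.6861 0.2903 0.7204] open 0.996
```

{"method": "arm_command", "body": {
  "steps": [
    {"translation": [0.001,0,0.003],"twist": [0,0,0],"fingers": -1},
    {"translation": [0.001,0,0.003],"twist": [0,0,0],"fingers": -1},
    {"translation": [0.001,0,0.003],"twist": [0,0,0],"fingers": -1},
    {"translation": [0.001,0,0.003],"twist": [0,0,0],"fingers": -1},
    {"translation": [0.001,0,0.003],"twist": [0,0,0],"fingers": -1}
  ],
  "grip_force": 80
}}

```text
time: 5.18
eef_pos: [0.5735, -0.1412, 0.2711]
tcp_rot: [0.135, 0.991, 0.0, 0.001]
contact_force: [0.2, 0.7, 2.3]
opening: 0.293
finger_force: 79.4
```

{"method": "arm_command", "body": {
  "steps": [
    {"translation": [0,0,0],"twist": [0,0,0],"fingers": -1},
    {"translation": [0,0,0],"twist": [0,0,0],"fingers": -1},
    {"translation": [0,0,0],"twist": [0,0,0],"fingers": -1}
  ]
}}

```text
time: 5.55
eef_pos: [0.5734, -0.1412, 0.2711]
tcp_rot: [0.135, 0.991, 0.0, 0.001]
contact_force: [1.5, 2.3, 4.8]
opening: 0.293
finger_force: 79.4
```

{"method": "arm_command", "body": {
  "steps": [
    {"translation": [0,0,-0.02],"twist": [0,0,0],"fingers": -1},
    {"translation": [0,0,-0.035],"twist": [0,0,0],"fingers": -1},
    {"translation": [0,0,-0.035],"twist": [0,0,0],"fingers": -1},
    {"translation": [0.05,0,-0.035],"twist": [0,0,0],"fingers": -1},
    {"translation": [0.1,0,-0.035],"twist": [0,0,0],"fingers": -1}
  ]
}}

```text
time: 6.18
eef_pos: [0.4997, -0.121, 0.2957]
tcp_rot: [0.135, 0.991, 0.0, -0.001]
contact_force: [-0.9, 0.3, -1.8]
opening: 0.293
finger_force: 78.7
```

```bash
python3 - <<'E'
from h import *
from plant import *
import cv2
print(get_state()['wrist_torque'])
go([.518,.181,.21],-.08)
E
```

```text
[ 0.0023  0.0023 -0.0194]
t=6.17 pos [ 0.4997 -0.121   0.2957] dist 0.31445753865184395 TR [0.0843 0.3945 0.1144] TW [ 0.0001 -0.002  -0.1828] deg 10.971491856788633 F [-0.851   0.2936 -1.7968] open 0.293
```

{"method": "arm_command", "body": {
  "steps": [
    {"translation": [0.01,0.07,0],"twist": [0,0,-0.04],"fingers": -1},
    {"translation": [0.03,0.14,0.02],"twist": [0,0,-0.08],"fingers": -1},
    {"translation": [0.05,0.21,0.05],"twist": [0,0,-0.12],"fingers": -1},
    {"translation": [0.07,0.28,0.08],"twist": [0,0,-0.16],"fingers": -1},
    {"translation": [0.08,0.35,0.1],"twist": [0,0,-0.183],"fingers": -1}
  ]
}}

```text
time: 6.8
eef_pos: [0.5122, 0.1494, 0.22]
tcp_rot: [0.039, 0.999, -0.0, -0.001]
contact_force: [1.2, -0.0, -2.2]
opening: 0.291
finger_force: 79.3
```

```bash
python3 - <<'E'
from h import *
go([.518,.181,.181],-.08)
E
```

```text
t=6.80 pos [0.5122 0.1494 0.22  ] dist 0.050542093347517296 TR [-0.0045  0.0427  0.0519] TW [-0.0008 -0.0019  0.0012] deg 0.142055907203595 F [ 1.2419 -0.0417 -2.1624] open 0.291
```

{"method": "arm_command", "body": {
  "steps": [
    {"translation": [-0.004,0.03,0.025],"twist": [0,0,0],"fingers": -1},
    {"translation": [-0.004,0.042,0.05],"twist": [0,0,0],"fingers": -1},
    {"translation": [-0.004,0.042,0.05],"twist": [0,0,0],"fingers": -1},
    {"translation": [-0.004,0.042,0.05],"twist": [0,0,0],"fingers": -1}
  ]
}}

```text
time: 7.3
eef_pos: [0.5193, 0.178, 0.1847]
tcp_rot: [0.04, 0.999, -0.0, 0.0]
contact_force: [-0.1, 0.3, -2.3]
opening: 0.293
finger_force: 79.8
```

```bash
python3 - <<'E'
from h import *
from plant import *
import cv2
go([.590,.1755,.1805],-.08)
a=read_camera('side')['pixels'][150:260,240:380,::-1];b=read_camera('scene')['pixels'][130:240,220:360,::-1]
f=lambda x:cv2.resize(x,None,fx=4,fy=4,interpolation=2)
import numpy as np
c=np.vstack([f(a),f(b)]);print(c.shape)
cv2.imwrite('pics/c1.png',cv2.resize(np.hstack([f(a),f(b)]),(800,314),interpolation=3))
E
```

```text
t=7.30 pos [0.5193 0.178  0.1847] dist 0.07086503537891521 TR [-0.0942  0.0043  0.0056] TW [-0.0003  0.0005 -0.0009] deg 0.06739436589108537 F [-0.0657  0.3153 -2.3091] open 0.293
(880, 560, 3)
```

View pics/c1.png

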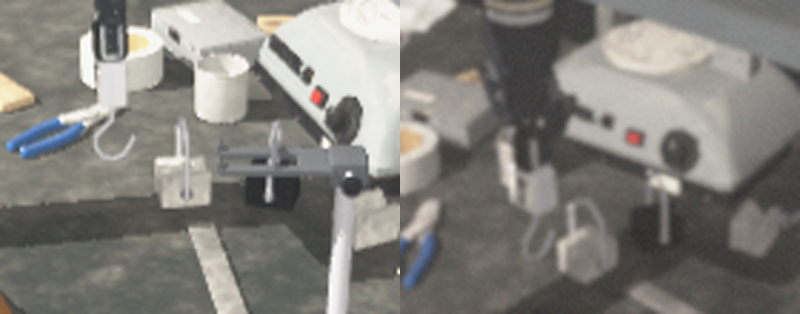

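The picture shows the hook (side ≈(115,160) in the composite) right in front of the bail (182,120), tip towards it. I check its position numerically.

```bash
python3 - <<'E'
from h import *
c,n=np.cos(-.08),np.sin(-.08);x,y,z=.5193,.178,.1847-.056-.0685
print('tip side',proj('side',[x+.023*c,y+.023*n,z+.021]),'obs',[131/2.857+240,137/2.857+150])
print('bottom',proj('side',[x,y,z-.003]),'obs',[115/2.857+240,158/2.857+150])
print('tip scene',proj('scene',[x+.023*c,y+.023*n,z+.021]),'obs',[(553-400)/2.857+220,235/2.857+130])
print('bottom scene',proj('scene',[x,y,z-.003]),'obs',[(535-400)/2.857+220,257/2.857+130])
print('bail side',proj('side',[.599,.1748,.095]),'obs',[182/2.857+240,121/2.857+150])
print('bail scene',proj('scene',[.599,.1748,.095]),'obs',[(578-400)/2.857+220,203/2.857+130])
E
```

```text
tip side [286.165  197.7835] obs [285.85229261463076, 197.952397619881]
bottom [279.0449 205.1002] obs [280.25201260063005, 205.30276513825692]
tip scene [272.7738 209.8003] obs [273.5526776338817, 212.2541127056353]
bottom scene [267.933  218.7689] obs [267.2523626181309, 219.95449772488624]
bail side [303.8121 192.1091] obs [303.70318515925794, 192.3521176058803]
bail scene [284.4418 198.9669] obs [282.3031151557578, 201.0535526776339]
```

{"method": "arm_command", "body": {
  "steps": [
    {"translation": [0,0.004,0.005],"twist": [0,0,0],"fingers": -1},
    {"translation": [-0.03,0.004,0.005],"twist": [0,0,0],"fingers": -1},
    {"translation": [-0.06,0.004,0.005],"twist": [0,0,0],"fingers": -1},
    {"translation": [-0.08,0.004,0.005],"twist": [0,0,0],"fingers": -1},
    {"translation": [-0.095,0.004,0.005],"twist": [0,0,0],"fingers": -1}
  ]
}}

```text
time: 8.02
eef_pos: [0.5908, 0.1761, 0.1805]
tcp_rot: [0.04, 0.999, -0.0, -0.0]
contact_force: [0.2, 0.4, -2.9]
opening: 0.295
finger_force: 79.8
```

{"method": "arm_command", "body": {
  "steps": [
    {"translation": [0,0,0],"twist": [0,0,0],"fingers": -1},
    {"translation": [0,0,0],"twist": [0,0,0],"fingers": -1}
  ]
}}

```text
time: 8.28
eef_pos: [0.5897, 0.1764, 0.1803]
tcp_rot: [0.04, 0.999, -0.0, -0.0]
contact_force: [0.0, 0.2, -3.5]
opening: 0.291
finger_force: 79.8
```

```bash
python3 - <<'E'
from h import *
from plant import *
import cv2
go([.590,.1755,.1805],-.08)
a=read_camera('side')['pixels'][150:250,250:350,::-1];b=read_camera('scene')['pixels'][150:250,230:330,::-1]
f=lambda x:cv2.resize(x,None,fx=4,fy=4,interpolation=2)
cv2.imwrite('pics/c2.png',np.hstack([f(a),f(b)]))
E
```

```text
t=8.28 pos [0.5897 0.1764 0.1803] dist 0.0009538442914013105 TR [-0.0005 -0.0011 -0.0003] TW [-0.0001 -0.0009  0.0002] deg 0.05624878921562176 F [ 0.0045  0.1731 -3.5021] open 0.291
```

View pics/c2.png

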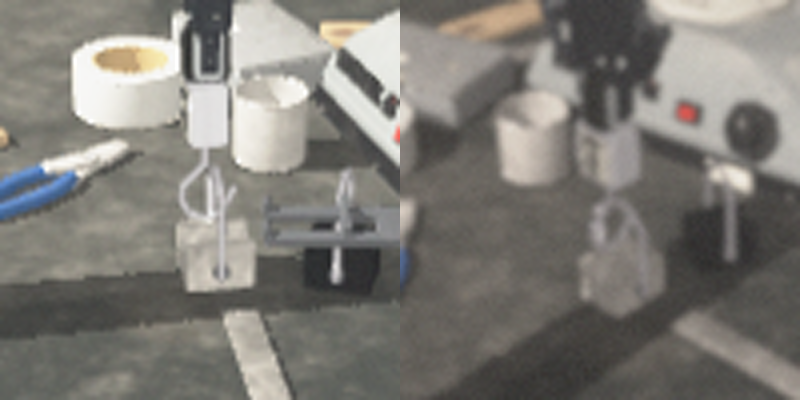

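Side view shows the bail wire (215,180) between shank (205) and tip (235): it is in the mouth. I raise it slowly, centring the seat under the bail.

{"method": "arm_command", "body": {
  "steps": [
    {"translation": [0,-0.001,-0.02],"twist": [0,0,0],"fingers": -1},
    {"translation": [-0.006,-0.001,-0.032],"twist": [0,0,0],"fingers": -1},
    {"translation": [-0.012,-0.001,-0.045],"twist": [0,0,0],"fingers": -1},
    {"translation": [-0.012,-0.001,-0.055],"twist": [0,0,0],"fingers": -1},
    {"translation": [-0.012,-0.001,-0.065],"twist": [0,0,0],"fingers": -1}
  ],
  "grip_force": 110
}}

```text
time: 9.0
eef_pos: [0.599, 0.1747, 0.2289]
tcp_rot: [0.04, 0.999, -0.0, -0.0]
contact_force: [1.3, -0.1, -5.8]
opening: 0.29
finger_force: 109.2
```

{"method": "arm_command", "body": {
  "steps": [
    {"translation": [0,0,-0.007],"twist": [0,0,0],"fingers": -1},
    {"translation": [0,0,-0.014],"twist": [0,0,0],"fingers": -1},
    {"translation": [0,0,-0.021],"twist": [0,0,0],"fingers": -1},
    {"translation": [0,0,-0.028],"twist": [0,0,0],"fingers": -1},
    {"translation": [0,0,-0.035],"twist": [0,0,0],"fingers": -1}
  ]
}}

```text
time: 9.62
eef_pos: [0.5991, 0.1748, 0.2557]
tcp_rot: [0.04, 0.999, -0.0, -0.0]
contact_force: [1.3, 0.6, -7.9]
opening: 0.289
finger_force: 109.1
```

{"method": "arm_command", "body": {
  "steps": [
    {"translation": [0,0,-0.015],"twist": [0,0,0],"fingers": -1},
    {"translation": [0,0,-0.03],"twist": [0,0,0],"fingers": -1},
    {"translation": [0,0,-0.045],"twist": [0,0,0],"fingers": -1},
    {"translation": [0,0,-0.05],"twist": [0,0,0],"fingers": -1},
    {"translation": [0,0,-0.05],"twist": [0,0,0],"fingers": -1}
  ]
}}

```text
time: 10.25
eef_pos: [0.5993, 0.1748, 0.2935]
tcp_rot: [0.04, 0.999, 0.0, 0.001]
contact_force: [0.1, -0.3, -8.3]
opening: 0.293
finger_force: 109.1
```

```bash
python3 - <<'E'
from h import *
from plant import *
import cv2
print(get_state()['wrist_torque'])
go([.4988,-.1207,.296],-.27)
a=read_camera('side')['pixels'][130:230,250:350,::-1];b=read_camera('scene')['pixels'][130:230,230:330,::-1]
f=lambda x:cv2.resize(x,None,fx=4,fy=4,interpolation=2)
cv2.imwrite('pics/c3.png',np.hstack([f(a),f(b)]))
E
```

```text
[-0.028  -0.0578 -0.0046]
t=10.25 pos [0.5993 0.1748 0.2935] dist 0.3121297733103866 TR [ 0.1022 -0.4034 -0.0034] TW [0.0002 0.001  0.1816] deg 10.89615108359784 F [ 0.0606 -0.2527 -8.2524] open 0.293
```

View pics/c3.png

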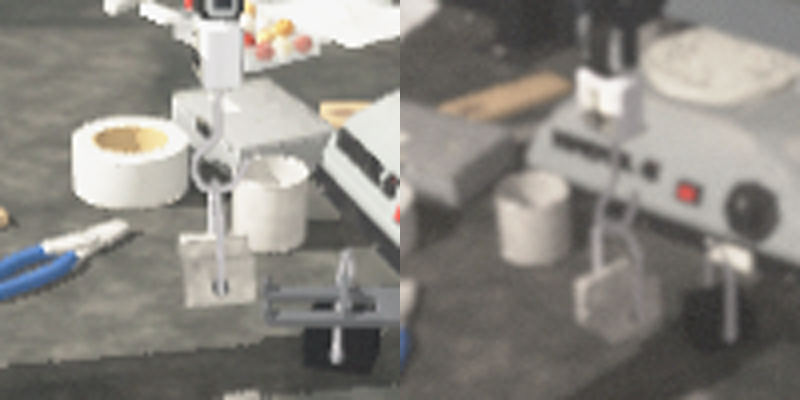

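{"method": "arm_command", "body": {
  "steps": [
    {"translation": [0,0,0],"twist": [0,0,0],"fingers": -1},
    {"translation": [0,0,0],"twist": [0,0,0],"fingers": -1},
    {"translation": [0,0,0],"twist": [0,0,0],"fingers": -1},
    {"translation": [0,0,0],"twist": [0,0,0],"fingers": -1},
    {"translation": [0,0,0],"twist": [0,0,0],"fingers": -1}
  ]
}}

```text
time: 10.98
eef_pos: [0.5991, 0.1748, 0.293]
tcp_rot: [0.04, 0.999, 0.0, 0.0]
contact_force: [-0.1, -0.3, -7.6]
opening: 0.291
finger_force: 109.1
```

{"method": "arm_command", "body": {
  "steps": [
    {"translation": [0.001,-0.005,0],"twist": [0,0,0.002],"fingers": -1},
    {"translation": [0.004,-0.015,0],"twist": [0,0,0.006],"fingers": -1},
    {"translation": [0.008,-0.03,0],"twist": [0,0,0.013],"fingers": -1},
    {"translation": [0.013,-0.05,0],"twist": [0,0,0.022],"fingers": -1},
    {"translation": [0.018,-0.07,0],"twist": [0,0,0.032],"fingers": -1}
  ]
}}

```text
time: 11.6
eef_pos: [0.581, 0.1222, 0.293]
tcp_rot: [0.057, 0.998, -0.0, -0.0]
contact_force: [0.2, 0.7, -8.5]
opening: 0.287
finger_force: 108.7
```

{"method": "arm_command", "body": {
  "steps": [
    {"translation": [0.005,-0.021,0],"twist": [0,0,0.01],"fingers": -1},
    {"translation": [0.01,-0.042,0],"twist": [0,0,0.02],"fingers": -1},
    {"translation": [0.015,-0.063,0],"twist": [0,0,0.03],"fingers": -1},
    {"translation": [0.02,-0.084,0],"twist": [0,0,0.04],"fingers": -1},
    {"translation": [0.025,-0.105,0],"twist": [0,0,0.05],"fingers": -1}
  ]
}}

```text
time: 12.22
eef_pos: [0.5536, 0.0464, 0.293]
tcp_rot: [0.083, 0.997, -0.0, 0.0]
contact_force: [-0.1, 0.5, -8.2]
opening: 0.29
finger_force: 108.7
```

{"method": "arm_command", "body": {
  "steps": [
    {"translation": [0.005,-0.021,0],"twist": [0,0,0.01],"fingers": -1},
    {"translation": [0.01,-0.042,0],"twist": [0,0,0.02],"fingers": -1},
    {"translation": [0.015,-0.063,0],"twist": [0,0,0.03],"fingers": -1},
    {"translation": [0.02,-0.084,0],"twist": [0,0,0.04],"fingers": -1},
    {"translation": [0.025,-0.105,0],"twist": [0,0,0.05],"fingers": -1}
  ]
}}

```text
time: 12.85
eef_pos: [0.522, -0.0281, 0.293]
tcp_rot: [0.109, 0.994, -0.0, 0.0]
contact_force: [0.3, 0.1, -7.0]
opening: 0.29
finger_force: 108.7
```

```bash
python3 - <<'E'
from h import *
go([.4995,-.1207,.296],-.271)
E
```

```text
t=12.85 pos [ 0.522  -0.0281  0.293 ] dist 0.09533030074189278 TR [ 0.0026 -0.127  -0.004 ] TW [-0.      0.0001  0.0499] deg 2.9949328202045935 F [ 0.2835  0.0841 -7.0415] open 0.29
```

{"method": "arm_command", "body": {
  "steps": [
    {"translation": [0.003,-0.021,-0.001],"twist": [0,0,0.01],"fingers": -1},
    {"translation": [0.003,-0.042,-0.002],"twist": [0,0,0.02],"fingers": -1},
    {"translation": [0.003,-0.062,-0.003],"twist": [0,0,0.03],"fingers": -1},
    {"translation": [0.003,-0.08,-0.004],"twist": [0,0,0.04],"fingers": -1},
    {"translation": [0.003,-0.096,-0.005],"twist": [0,0,0.05],"fingers": -1}
  ]
}}

```text
time: 13.48
eef_pos: [0.5046, -0.0979, 0.2968]
tcp_rot: [0.135, 0.991, -0.0, 0.0]
contact_force: [-0.4, -0.0, -8.7]
opening: 0.294
finger_force: 108.8
```

{"method": "arm_command", "body": {
  "steps": [
    {"translation": [0,-0.012,0],"twist": [0,0,0],"fingers": -1},
    {"translation": [0,-0.02,0],"twist": [0,0,0],"fingers": -1},
    {"translation": [0,-0.026,0],"twist": [0,0,0],"fingers": -1},
    {"translation": [0,-0.029,0],"twist": [0,0,0],"fingers": -1},
    {"translation": [0,-0.03,0],"twist": [0,0,0],"fingers": -1}
  ]
}}

```text
time: 14.1
eef_pos: [0.4987, -0.1186, 0.2967]
tcp_rot: [0.135, 0.991, 0.0, 0.0]
contact_force: [0.3, -0.3, -8.5]
opening: 0.287
finger_force: 108.8
```

{"method": "arm_command", "body": {
  "steps": [
    {"translation": [0,0,0],"twist": [0,0,0],"fingers": -1},
    {"translation": [0,0,0],"twist": [0,0,0],"fingers": -1},
    {"translation": [0,0,0],"twist": [0,0,0],"fingers": -1},
    {"translation": [0,0,0],"twist": [0,0,0],"fingers": -1},
    {"translation": [0,0,0],"twist": [0,0,0],"fingers": -1}
  ]
}}

```text
time: 14.72
eef_pos: [0.4987, -0.1186, 0.2967]
tcp_rot: [0.135, 0.991, 0.0, -0.0]
contact_force: [-0.3, -0.4, -8.6]
opening: 0.289
finger_force: 108.8
```

```bash
python3 - <<'E'
from h import *
go([.5734,-.1412,.296],-.271)
E
```

```text
t=14.72 pos [ 0.4987 -0.1186  0.2967] dist 0.07804570380039988 TR [-0.104  -0.0024  0.001 ] TW [-0.     -0.      0.0006] deg 0.03571415570494004 F [-0.3484 -0.4042 -8.5893] open 0.289
```

{"method": "arm_command", "body": {
  "steps": [
    {"translation": [-0.003,-0.001,0],"twist": [0,0,0],"fingers": -1},
    {"translation": [-0.01,-0.002,0],"twist": [0,0,0],"fingers": -1},
    {"translation": [-0.02,-0.0024,0],"twist": [0,0,0],"fingers": -1},
    {"translation": [-0.034,-0.0024,0],"twist": [0,0,0],"fingers": -1},
    {"translation": [-0.05,-0.0024,0],"twist": [0,0,0],"fingers": -1}
  ]
}}

```text
time: 15.35
eef_pos: [0.5353, -0.1307, 0.2967]
tcp_rot: [0.135, 0.991, 0.0, 0.0]
contact_force: [0.2, 0.1, -8.3]
opening: 0.289
finger_force: 108.8
```

{"method": "arm_command", "body": {
  "steps": [
    {"translation": [-0.016,0,0],"twist": [0,0,0],"fingers": -1},
    {"translation": [-0.03,0,0],"twist": [0,0,0],"fingers": -1},
    {"translation": [-0.042,0,0],"twist": [0,0,0],"fingers": -1},
    {"translation": [-0.05,0,0],"twist": [0,0,0],"fingers": -1},
    {"translation": [-0.054,0,0],"twist": [0,0,0],"fingers": -1}
  ]
}}

```text
time: 15.98
eef_pos: [0.5736, -0.1413, 0.2966]
tcp_rot: [0.135, 0.991, 0.0, -0.0]
contact_force: [-0.7, -0.0, -8.7]
opening: 0.29
finger_force: 108.8
```

{"method": "arm_command", "body": {
  "steps": [
    {"translation": [0,0,0],"twist": [0,0,0],"fingers": -1},
    {"translation": [0,0,0],"twist": [0,0,0],"fingers": -1},
    {"translation": [0,0,0],"twist": [0,0,0],"fingers": -1},
    {"translation": [0,0,0],"twist": [0,0,0],"fingers": -1},
    {"translation": [0,0,0],"twist": [0,0,0],"fingers": -1}
  ]
}}

```text
time: 16.6
eef_pos: [0.5733, -0.1412, 0.2968]
tcp_rot: [0.135, 0.991, -0.0, 0.0]
contact_force: [-0.6, 0.9, -8.2]
opening: 0.289
finger_force: 108.8
```

```bash
python3 - <<'E'
from h import *
from plant import *
import cv2
go([.5734,-.1412,.2715],-.271)
a=read_camera('side')['pixels'][150:290,270:410,::-1];b=read_camera('scene')['pixels'][150:290,310:450,::-1]
f=lambda x:cv2.resize(x,(400,400),interpolation=2)
cv2.imwrite('pics/c4.png',np.hstack([f(a),f(b)]))
E
```

```text
t=16.60 pos [ 0.5733 -0.1412  0.2968] dist 0.02529409081826019 TR [-0.0001  0.0001  0.0337] TW [-0.      0.0002  0.0005] deg 0.034325909012650174 F [-0.5857  0.8803 -8.1604] open 0.289
```

View pics/c4.png

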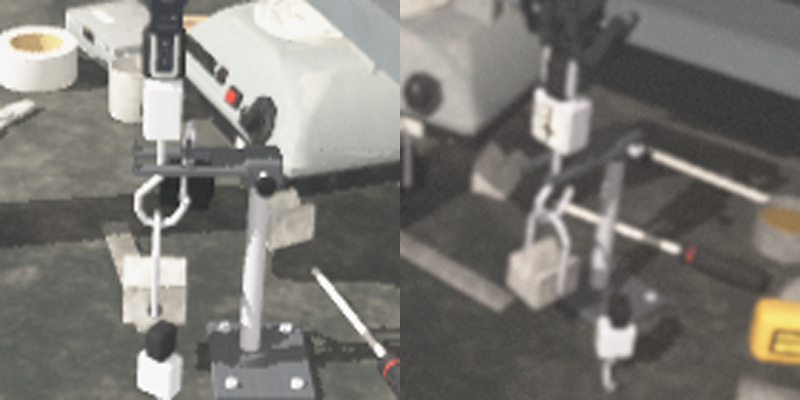

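The scale is over the fork with its shank between the prongs and the block hanging on the hook (side crop (155,290)). Lowering now.

{"method": "arm_command", "body": {
  "steps": [
    {"translation": [0,0,0.004],"twist": [0,0,0],"fingers": -1},
    {"translation": [0,0,0.01],"twist": [0,0,0],"fingers": -1},
    {"translation": [0,0,0.017],"twist": [0,0,0],"fingers": -1},
    {"translation": [0,0,0.024],"twist": [0,0,0],"fingers": -1},
    {"translation": [0,0,0.029],"twist": [0,0,0],"fingers": -1}
  ]
}}

```text
time: 17.32
eef_pos: [0.5732, -0.1411, 0.2743]
tcp_rot: [0.135, 0.991, 0.0, -0.0]
contact_force: [-0.3, -0.2, -8.4]
opening: 0.288
finger_force: 108.8
```

{"method": "arm_command", "body": {
  "steps": [
    {"translation": [0,0,0.002],"twist": [0,0,0],"fingers": -1},
    {"translation": [0,0,0.004],"twist": [0,0,0],"fingers": -1},
    {"translation": [0,0,0.005],"twist": [0,0,0],"fingers": -1},
    {"translation": [0,0,0.005],"twist": [0,0,0],"fingers": -1},
    {"translation": [0,0,0.005],"twist": [0,0,0],"fingers": -1}
  ]
}}

```text
time: 17.95
eef_pos: [0.5734, -0.1412, 0.2714]
tcp_rot: [0.135, 0.991, -0.0, 0.0]
contact_force: [-0.5, 0.2, -7.2]
opening: 0.292
finger_force: 108.8
```

{"method": "arm_command", "body": {
  "steps": [
    {"translation": [0,0,0.001],"twist": [0,0,0],"fingers": -1},
    {"translation": [0,0,0.002],"twist": [0,0,0],"fingers": -1},
    {"translation": [0,0,0.002],"twist": [0,0,0],"fingers": -1}
  ]
}}

```text
time: 18.32
eef_pos: [0.5736, -0.1413, 0.2712]
tcp_rot: [0.135, 0.991, -0.0, 0.001]
contact_force: [-2.4, 0.8, -0.9]
opening: 0.287
finger_force: 109.7
```

{"method": "arm_command", "body": {
  "steps": [
    {"translation": [0,0,0],"twist": [0,0,0],"fingers": -0.35},
    {"translation": [0,0,0],"twist": [0,0,0],"fingers": -0.3},
    {"translation": [0,0,0],"twist": [0,0,0],"fingers": -0.1},
    {"translation": [0,0,0],"twist": [0,0,0],"fingers": 0.2},
    {"translation": [0,0,0],"twist": [0,0,0],"fingers": 0.4}
  ],
  "grip_force": 20
}}

```text
time: 18.95
eef_pos: [0.5734, -0.1413, 0.2698]
tcp_rot: [0.135, 0.991, -0.0, 0.0]
contact_force: [-0.3, -0.4, -0.4]
opening: 0.697
finger_force: 0.0
```

{"method": "arm_command", "body": {
  "steps": [
    {"translation": [0,0,-0.02],"twist": [0,0,0],"fingers": 0.4},
    {"translation": [0,0,-0.05],"twist": [0,0,0],"fingers": 0.4},
    {"translation": [0,0,-0.09],"twist": [0,0,0],"fingers": 0.4},
    {"translation": [0.04,0,-0.13],"twist": [0,0,0],"fingers": 0.4},
    {"translation": [0.11,0,-0.16],"twist": [0,0,0],"fingers": 0.4}
  ]
}}

```text
time: 19.58
eef_pos: [0.4938, -0.1194, 0.3923]
tcp_rot: [0.135, 0.991, -0.0, 0.001]
contact_force: [0.5, -1.1, 0.9]
opening: 0.698
finger_force: 0.0
```

{"method": "arm_command", "body": {
  "steps": [
    {"translation": [0,0,0],"twist": [0,0,0],"fingers": 0.4},
    {"translation": [0,0,0],"twist": [0,0,0],"fingers": 0.4},
    {"translation": [0,0,0],"twist": [0,0,0],"fingers": 0.4},
    {"translation": [0,0,0],"twist": [0,0,0],"fingers": 0.4},
    {"translation": [0,0,0],"twist": [0,0,0],"fingers": 0.4}
  ]
}}

```text
time: 20.2
eef_pos: [0.4941, -0.1193, 0.3889]
tcp_rot: [0.135, 0.991, 0.0, -0.001]
contact_force: [0.7, 0.4, 0.5]
opening: 0.703
finger_force: 0.0
```

```bash
python3 - <<'E'
from h import *
from plant import *
import cv2
s=get_state();print(s['time'],s['eef_pos'],s['contact_force'])
P=[read_camera('side')['pixels'].astype(int)]
for i in range(5): P.append(read_camera('side')['pixels'].astype(int))
for q in P[1:]: print('motion',np.abs(q-P[0])[150:290,270:410].mean().round(2),np.abs(q-P[0])[150:290,420:500].mean().round(2))
a=P[-1].astype('uint8')[150:290,270:410,::-1];b=read_camera('scene')['pixels'][150:290,310:450,::-1]
f=lambda x:cv2.resize(x,(400,400),interpolation=2)
cv2.imwrite('pics/c5.png',np.hstack([f(a),f(b)]))
E
```

```text
20.2 [ 0.4941 -0.1193  0.3889] [0.7203 0.362  0.5293]
motion 1.2 1.35
motion 1.22 1.33
motion 1.23 1.36
motion 1.23 1.34
motion 1.23 1.34
```

View pics/c5.png

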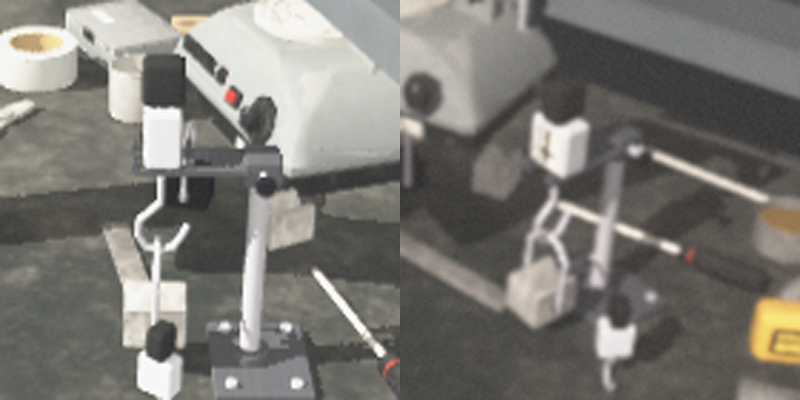

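The scale sits in the fork, upright, and the block hangs below it. Frame differences are at noise level, so nothing is moving. I hand in.

```bash
python3 -c "
from plant import *
print(sign_off())"
```

```text
the job is handed in; nothing more can be done
None
```

I lifted the block clear of the bench on the scale's hook and hung the scale back in its stand. The last pictures showed the block hanging still and free, with the gripper clear, and I handed the job in at about 20.5 s of the 64 s.

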